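Pull the sloping sash of a bench cabinet home with the hook pole

TASK

Take the hook pole from its two-post rest, drop its hook down through the ring on the cabinet's raised sash and draw the sash all the way down its slope to its stop, pulling on there for a moment with about 17 N so that it seats firmly; the pole must never load the cabinet with more than 25 N, and the gripper must not touch the cabinet. Then unhook without moving the sash off its stop, and lay the pole back in its rest as you found it, leaving the other things where they are.

Things in the scene. Friction and masses are not known exactly. Their poses are not given: they have to be found in the camera images.
- pole: Hook pole, loose, about 0.16 kg. Square wooden handle, 18 x 18 mm, x = -90 to +50 mm, then an 8 mm steel rod to x = +140 mm, bent square into the hook: an 8 mm round-ended pin running down (own -z). Origin on the handle's axis where to grip, near the centre of mass; x towards the hook, z up. Starts level in its rest, hook down, origin 62 mm above the table.
- pole_tip (a point): Lower end of the hook pin: 140 mm ahead of and 38 mm below the pole's origin.
- rest: Pole rest fixed to the table, right or left of the cabinet: base 220 x 80 x 10 mm with two black notched posts, 12 mm thick: at x = -70 mm for the handle (notch 30 mm wide, floor 53, cheeks to 67 mm up), at x = +90 mm for the rod (24 wide, floor 58, cheeks to 72 mm up). Origin on the table; home, the pole's origin is 62 mm straight above it, x axes alike.
- hood: Clear cabinet with aluminium frame, 300 mm deep (x), 260 mm wide (y), 270 mm high, fixed to the table; its front (-x side, towards the robot) slopes at 38 degrees from horizontal. Origin under its centre, z up. The sash and its ring belong to it.
- eye (a point): Steel ring on the sash, lying level, hole vertical: bar 6 mm thick, hole 16.8 mm across, 30 mm outside. Origin at the ring's centre, axes as the hood's. A stem runs from its +x side to the sash; the hook's end may go to 30 mm below the centre. Height 0.25 to 0.28 m raised. Per metre of sash travel it goes 0.788 m to the hood's -x and 0.616 m down, without turning.
- sash (a joint): Travel of the sash down its slope, m: 0 at the top, growing downwards, 0.110 at its rigid stop. Starts raised, between 0 and 0.035, and stays wherever it is left: friction takes a pull on the ring of roughly 4 to 9 N to draw it down, and more to push it up.
- tray: Black compartment tray, 160 x 100 x 35 mm, loose bystander, on the other side of the cabinet from the rest. Origin under its centre.
- shell: Steel gear shell with a brass cylinder on it, about 120 x 85 x 35 mm, loose bystander in front of the cabinet. Origin under the middle of its long block.
- jar: Small jar, 44 mm across, 45 mm tall, loose bystander in front of the cabinet. Origin under its centre.

How it is judged:
By the outcome, as a careful person would: the job done as asked, in the order asked, and still so for the second after the job is handed in, with the robot touching nothing.
It also fails if it takes over 67 s, if anything falls off the work surface, if the arm or the gripper's body presses on something with over 40 N, if the wrist force passes 120 N, or if a joint passes its speed limit or range.

ROBOT

A 6-joint arm with a two-finger parallel gripper is mounted at the origin on the work surface. World frame = base frame: x ahead of the robot, y to its left, z up, the work surface at z = 0. Lengths are in mm, angles in rad, forces in N, time in s.
With the tool pointing down it reaches from about 350 to 875 mm from the base axis. Payload 4.2 kg.
Tool frame: the origin (TCP) lies between the finger pads; the fingertips stand 17 mm ahead of it and the grasp point (between the pads) lies 2 mm behind it; z points along the fingers, y is the line along which they close (so a half turn about z gives the same grasp; the last joint's range is limited). The gripper opens to 85 mm and grips with 20 to 120 N. Pads are 22 mm wide; open, the fingers measure 114 mm over their backs; the gripper's body (76 mm by 85 mm) begins 54 mm behind the grasp point. The pads swing forward as they close: fully open they stand 13 mm farther back than shut.
Start: joints at [-0.842, 0.385, 0.008, 0, -1.194, -0.259], TCP at [282.954, -557.258, 248.312] pointing down, gripper open.
Joint ranges: [-3.14, 3.14], [-1.21, 2.06], [-1.07, 1.41], [-3.16, 2.05], [-2.99, -0.16], [-3.1, 3.1]. Speed limits (rad/s): [2.79, 2.79, 3.14, 3.14, 3.14, 3.14].

INTERFACE

Orientations are given as a unit quaternion [x, y, z, w].
In Python, from bench import arm, eyes gives the robot as it stands (arm), with the cameras (eyes).
- The arm moves only by the shell command python3 jog.py FILE [OPENING], which reads ROWS from the file FILE. ROWS is one flat JSON list of numbers that holds 1 to 10 rows one after another, with no inner brackets; each row has 6 numbers: dx, dy, dz in mm, then a rotation vector rx, ry, rz in rad; each row is the pose to reach, as a shift and turn from the pose commanded when the command began, along the tool's axes at that moment; what a row does not reach only later rows make up. A row lasts 1/10 s, in which the tool goes at most 50 mm and 0.15 rad, less where a joint would pass 70% of its speed; a pose out of reach is approached as far as the arm can. OPENING is the finger opening in mm, set as the command begins (- or left out keeps the last). The fingers move at their own pace and stop on an object; the grip force is fixed at half the most. Time passes only in rows, so rows that do not move let the fingers close. It prints the time, the measured TCP pose, the force, the opening and the grip force at its end. Input that does not fit is refused with a message, and nothing moves.
- arm.read_state(): the state, without advancing time (a new reading comes with each control period).
- eyes.get_image(name): name is "side" or "top"; returns the picture (480x640x3 uint8, blue, green, red); there is no depth.
- eyes.get_calibration(name): a dict with "K" (3x3 intrinsics, pixels), "rvec" (rotation vector, rad) and "tvec" (3), from world to camera coordinates, as OpenCV has them. Camera axes: x right, y down, z forward; pixel columns grow to the right and rows downward; lengths in mm; the calibration is good to about 2 mm. A picture is of the moment at which its call begins. get_calibration takes no time and is no camera call.
- arm.job_done(): hands the job in; it is judged then, once.
The state is a dict: "clock": time; "joints": joint angles; "joint_vel": joint speeds; "joint_efforts": joint torques, N m; "position": TCP position; "ee_rot": TCP orientation; "contact_force": force on the tool from outside, world axes, zero at the start; "wrist_torque": the same for the moment, N m; "gripper_width": finger opening in mm; "grasp_force": force on a finger pad.
Only numpy, scipy, OpenCV 4.12 (cv2) and the standard library are available. Lean on these libraries where they do the work, as an engineer would, in place of code of your own. Each camera call takes 0.05 s, during which the arm holds its last target. There are 200 camera calls.

## Working session

There is one attempt and no reset: what is moved stays moved. The work goes in short steps, Python scripts to look and compute and a shell command to move; the robot and the scene stay as the last step left them, time stands still between calls to the robot, and variables do not carry over. Pictures are saved under pics/ and viewed, at most 10 in all, crops included, and the job is handed in when it is done.

```bash
ls; mkdir -p pics
python3 - <<'E'
from bench import arm, eyes
import cv2
for n in("side","top"):
    cv2.imwrite(f"pics/{n}0.png",eyes.get_image(n)); c=eyes.get_calibration(n); print(n,c)
s=arm.read_state();print(s["position"],s["ee_rot"],s["clock"],s["contact_force"])
E
```

```text
bench.py
jog.py
pics
side {'K': array([[489.45737195,   0.        , 315.42292982],
       [  0.        , 489.45737195, 234.31569144],
       [  0.        ,   0.        ,   1.        ]]), 'rvec': array([ 0.27831978, -2.78424244,  1.22029677]), 'tvec': array([549.50367986, 197.14813567, 989.33206037])}
top {'K': array([[573.11004645,   0.        , 322.28823071],
       [  0.        , 573.11004645, 239.20321772],
       [  0.        ,   0.        ,   1.        ]]), 'rvec': array([ 2.18986315, -2.15798428,  0.1353672 ]), 'tvec': array([  -7.24989232,  584.4944389 , 1127.52947827])}
[ 282.72508545 -556.85027626  247.34999328] [-2.32663793e-01  9.72556744e-01  9.25032599e-04 -2.90571547e-04] 0.1 [-0.07090767  1.07326683 -0.34649828]
```

View pics/side0.png

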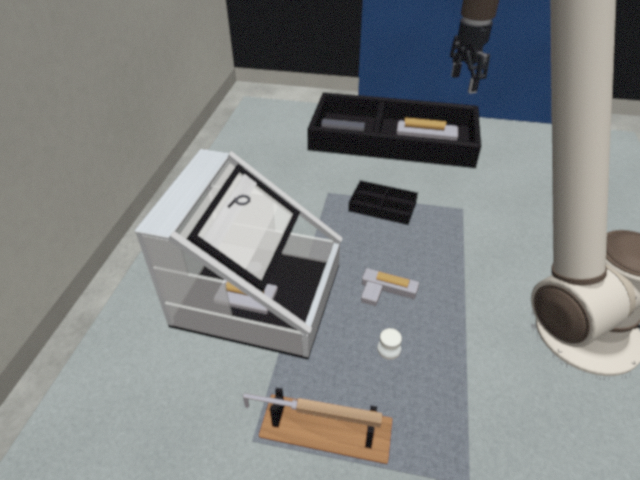

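View pics/top0.png

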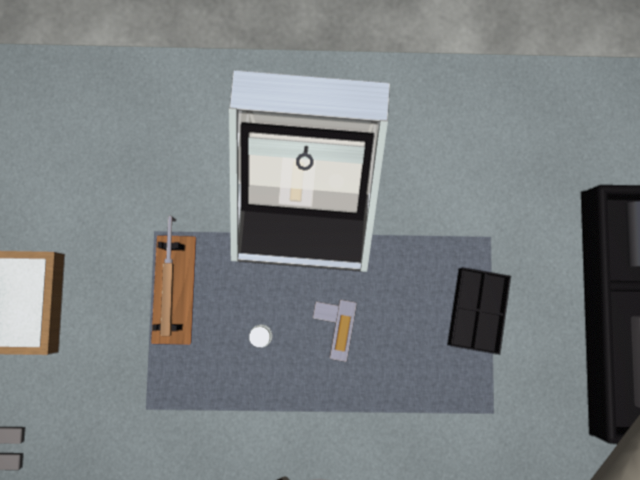

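The side view shows the cabinet, with the ring at about (239,200) and the pole in its rest at about (245–382, 400–415). In the top view the ring is at about (305,161), the pole runs from (173,218) to (166,335), and the jar is at (260,336). Next I'll enlarge these areas.

Run:
```python
import cv2,numpy as np
s=cv2.imread("pics/side0.png");t=cv2.imread("pics/top0.png")
f=lambda im,x,y,w,h,k:cv2.resize(im[y:y+h,x:x+w],None,fx=k,fy=k,interpolation=cv2.INTER_CUBIC)
out=np.zeros((600,800,3),np.uint8)
a=f(t,145,205,60,150,4); out[:600,:240]=a          # top rest: origin(145,205) k4 at (0,0)
b=f(s,235,375,160,90,3.5); out[:315,240:800]=b     # side rest origin(235,375) k3.5 at (240,0)
c=f(t,285,140,40,40,7); out[320:600,240:520]=c     # top ring
d=f(s,219,180,40,40,7); out[320:600,520:800]=d
cv2.imwrite("pics/crop0.png",out)
```

```text
(no output)
```

View pics/crop0.png

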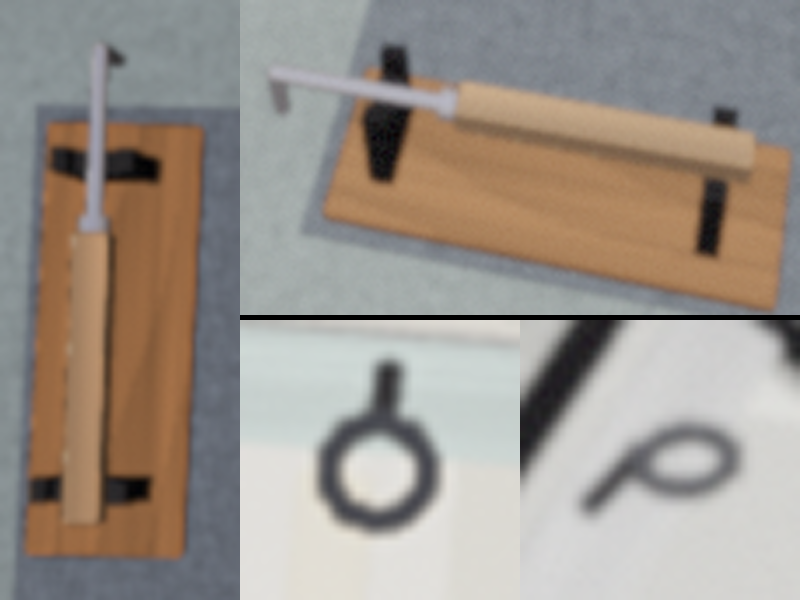

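```bash
cat > v.py <<'E'
import numpy as np,cv2
from bench import arm, eyes
C={n:eyes.get_calibration(n) for n in("side","top")}
def P(n):
    c=C[n];R=cv2.Rodrigues(c["rvec"])[0];return c["K"]@np.c_[R,np.ravel(c["tvec"])]
def tri(s,t):
    X=cv2.triangulatePoints(P("side"),P("top"),np.array(s,float).reshape(2,1),np.array(t,float).reshape(2,1)).ravel();return X[:3]/X[3]
def proj(n,X): return cv2.projectPoints(np.array(X,float).reshape(-1,1,3),C[n]["rvec"],C[n]["tvec"],C[n]["K"],None)[0].reshape(-1,2)
def onz(n,uv,z):
    M=P(n);A=np.c_[M[:,0],M[:,1],M[:,2]*z+M[:,3]];h=np.linalg.solve(A,[*uv,1]);return h[:2]/h[2]
def cr(p,off,org,k): return (np.array(p)-off+.5)/k-.5+org
E
python3 - <<'E'
from v import *
np.set_printoptions(precision=1,suppress=True)
T=lambda p:cr(p,[0,0],[145,205],4);S=lambda p:cr(p,[240,0],[235,375],3.5)
rt=cr([378.5,471],[240,320],[285,140],7);rs=cr([687,459.5],[520,320],[219,180],7)
e=tri(rs,rt);print("ring",e,"reproj",proj("top",e)-rt,proj("side",e)-rs)
st0=cr([388,372],[240,320],[285,140],7);ss0=cr([592,507],[520,320],[219,180],7);print("stem",tri(ss0,st0))
pts={}
for n,s,t in[("far",[457.5,104],[93,233]),("near",[752.5,155],[84.5,522]),("tip",[281,110],[118,60]),("bend",[271,73],[101,46])]:
    X=tri(S(s),T(t));pts[n]=X;print(n,X,"rep",proj("top",X)-T(t))
d=pts["far"]-pts["near"];print("len",np.linalg.norm(d),"yaw",np.arctan2(d[1],d[0]),"pitch",d[2]/np.linalg.norm(d),"origin",pts["near"]+d*90/140)
b=[onz("top",T(p),10) for p in[(47,124),(203,125),(185,555),(27,553)]];print("base",np.array(b),np.mean(b,0))
b=np.array(b);m=(b[0]+b[1]-b[2]-b[3]);print("base yaw",np.arctan2(m[1],m[0]))
sb=[onz("side",S(p),10) for p in[(325,215),(775,309),(790,152)]];print(np.array(sb))
# hood yaw from base front/top roof corners
q=np.array([onz("top",p,270) for p in[(234,72),(389,84),(387,119),(232,107)]]);print("roof",q,q.mean(0))
print("yaws",np.arctan2(*( (q[1]-q[0])[[0,1]]*[1,-1]) ),np.arctan2(*((q[2]-q[3])*[1,-1])))
# jar, shell
print("jar",onz("top",(260,336),45),"shell",onz("top",(343,330),35))
E
```

```text
ring [687.1  36.1 264.8] reproj [[0.  0.1]] [[-0.1 -0. ]]
stem [716.6  34.6 243.1]
far [529.9 301.9  64.1] rep [[0. 0.]]
near [390.9 299.9  64.6] rep [[0.  0.1]]
tip [620.6 302.6  26. ] rep [[-0.  -0.1]]
bend [622.3 302.6  61.3] rep [[0. 0.]]
len 139.0924987045827 yaw 0.014221557861138224 pitch -0.0037475725249778227 origin [480.3 301.2  64.2]
base [[588.9 341.4]
 [589.7 261.7]
 [371.9 262.6]
 [371.9 341.7]] [480.6 301.8]
base yaw -0.002767903318543128
[[587.9 342.5]
 [371.1 344. ]
 [371.1 266.3]]
roof [[ 834.1  154.8]
 [ 818.9 -101.7]
 [ 759.2  -98.5]
 [ 774.5  156.2]] [796.7  27.7]
yaws -0.05939909239512815 -0.06000453101331303
jar [390.4 121. ] shell [403.7 -42.2]
```

```bash
cat >> v.py <<'E'
from scipy.spatial.transform import Rotation as Ro
def goal(p,yaw):
    "shift/turn in tool axes to TCP p, tool down, tool x at world angle pi+yaw"
    s=arm.read_state();R=Ro.from_quat(s["ee_rot"])
    G=Ro.from_euler("z",yaw)*Ro.from_quat([0,1,0,0])
    print("d",np.round(R.inv().apply(np.array(p)-s["position"]),2),"rot",np.round((R.inv()*G).as_rotvec(),4),"at",np.round(s["position"],1),"F",np.round(s["contact_force"],1),"t",s["clock"])
E
python3 -c "
from v import *
goal([480,301.5,160],0.005)"
echo '[-280, 338, 30, 0, 0, 0.22, -280, 338, 30, 0, 0, 0.22, -280, 338, 30, 0, 0, 0.22, -280, 338, 30, 0, 0, 0.22, -280, 338, 30, 0, 0, 0.22, -280, 338, 30, 0, 0, 0.22, -280, 338, 30, 0, 0, 0.22, -280, 338, 30, 0, 0, 0.22, -280, 338, 30, 0, 0, 0.22, -280, 338, 30, 0, 0, 0.22]' > m.json && python3 jog.py m.json 60
python3 -c "
from v import *
goal([480,301.5,160],0.005)"
```

```text
d [-564.38  675.97   88.58] rot [ 0.0019 -0.0006  0.4646] at [ 282.7 -556.9  247.3] F [-0.1  1.1 -0.3] t 0.1
clock: 1.1
position: [380.0, -125.7, 218.1]
ee_rot: [-0.128, 0.992, 0.0, 0.0]
contact_force: [-0.4, -0.9, 0.7]
gripper_width: 60.2
grasp_force: 0.0
d [-205.2   387.75   58.33] rot [5.000e-04 1.000e-04 2.518e-01] at [ 380.  -125.7  218.1] F [-0.4 -0.9  0.7] t 1.1
```

```bash
echo '[-205.2, 387.8, 58, 0, 0, 0.252, -205.2, 387.8, 58, 0, 0, 0.252, -205.2, 387.8, 58, 0, 0, 0.252, -205.2, 387.8, 58, 0, 0, 0.252, -205.2, 387.8, 58, 0, 0, 0.252, -205.2, 387.8, 58, 0, 0, 0.252, -205.2, 387.8, 58, 0, 0, 0.252, -205.2, 387.8, 58, 0, 0, 0.252, -205.2, 387.8, 58, 0, 0, 0.252, -205.2, 387.8, 58, 0, 0, 0.252]' > m.json && python3 jog.py m.json 
python3 -c "
from v import *
goal([480.4,301.5,60.3],0.005)
cv2.imwrite('pics/t1.png',eyes.get_image('top')[200:360,100:300])"
```

```text
clock: 2.1
position: [483.8, 301.0, 158.7]
ee_rot: [-0.0, 1.0, -0.0, -0.0]
contact_force: [-0.1, -1.0, 0.9]
gripper_width: 59.9
grasp_force: 0.0
d [ 3.38  0.59 98.35] rot [-0.0005 -0.     -0.0043] at [483.8 301.  158.7] F [-0.1 -1.   0.9] t 2.1
```

```bash
echo '[3, 0.5, 40, 0, 0, -0.004, 3, 0.5, 75, 0, 0, -0.004, 3, 0.5, 90, 0, 0, -0.004, 3, 0.5, 98, 0, 0, -0.004, 3, 0.5, 98, 0, 0, -0.004, 3, 0.5, 98, 0, 0, -0.004]' > m.json && python3 jog.py m.json 
python3 -c "
from v import *
goal([480.4,301.5,60.3],0.005)"
```

```text
clock: 2.75
position: [480.3, 297.7, 63.4]
ee_rot: [-0.001, 1.0, 0.001, 0.001]
contact_force: [-0.4, -0.1, -0.1]
gripper_width: 59.7
grasp_force: 0.0
d [-0.14  3.81  3.09] rot [ 0.0011  0.0013 -0.0037] at [480.3 297.7  63.4] F [-0.4 -0.1 -0.1] t 2.75
```

```bash
echo '[0, 0, 0, 0, 0, 0, 0, 0, 0, 0, 0, 0, 0, 0, 0, 0, 0, 0]' > m.json && python3 jog.py m.json 
python3 -c "
from v import *
goal([480.4,301.5,60.3],0.005)"
```

```text
clock: 3.05
position: [479.8, 298.1, 63.1]
ee_rot: [-0.001, 1.0, 0.001, 0.0]
contact_force: [0.3, 0.6, 0.5]
gripper_width: 60.0
grasp_force: 0.0
d [-0.6   3.36  2.78] rot [ 0.0011  0.001  -0.0032] at [479.8 298.1  63.1] F [0.3 0.6 0.5] t 3.05
```

```bash
echo '[-0.5, 3.4, 2.8, 0, 0, -0.003, -0.5, 3.4, 2.8, 0, 0, -0.003, -0.5, 3.4, 2.8, 0, 0, -0.003, -0.5, 3.4, 2.8, 0, 0, -0.003]' > m.json && python3 jog.py m.json 
echo '[0, 0, 0, 0, 0, 0, 0, 0, 0, 0, 0, 0, 0, 0, 0, 0, 0, 0, 0, 0, 0, 0, 0, 0, 0, 0, 0, 0, 0, 0, 0, 0, 0, 0, 0, 0]' > m.json && python3 jog.py m.json 10
python3 -c "
from v import *
goal([480.4,301.5,60.3],0.005)
print(arm.read_state()['wrist_torque'])"
```

```text
clock: 3.45
position: [480.0, 301.3, 59.4]
ee_rot: [-0.002, 1.0, -0.0, -0.0]
contact_force: [-0.7, 0.1, 0.7]
gripper_width: 60.0
grasp_force: 0.0
clock: 4.05
position: [480.1, 301.3, 59.7]
ee_rot: [-0.002, 1.0, 0.0, 0.0]
contact_force: [-0.5, -1.0, 1.7]
gripper_width: 16.8
grasp_force: 58.6
d [-0.27  0.23 -0.62] rot [ 0.      0.0002 -0.0001] at [480.1 301.3  59.7] F [-0.5 -1.   1.7] t 4.05
[-0.13067927  0.02772924  0.01576061]
```

```bash
echo '[0, 0, -5, 0, 0, 0, 0, 0, -15, 0, 0, 0, 0, 0, -40, 0, 0, 0, 0, 0, -75, 0, 0, 0, 0, 0, -115, 0, 0, 0, 0, 0, -160, 0, 0, 0, 0, 0, -200, 0, 0, 0, 0, 0, -235, 0, 0, 0, 0, 0, -255, 0, 0, 0, 0, 0, -265, 0, 0, 0]' > m.json && python3 jog.py m.json 
echo '[0, 0, 0, 0, 0, 0, 0, 0, 0, 0, 0, 0]' > m.json && python3 jog.py m.json
python3 -c "
from v import *
goal([547.1,44.5,330],-0.06)
print(arm.read_state()['wrist_torque'])
a=eyes.get_image('side');cv2.imwrite('pics/s2.png',a)"
```

```text
clock: 5.05
position: [480.3, 301.4, 327.7]
ee_rot: [-0.002, 1.0, 0.002, 0.002]
contact_force: [0.1, -0.2, -1.5]
gripper_width: 17.5
grasp_force: 58.6
clock: 5.25
position: [479.4, 300.9, 323.1]
ee_rot: [-0.002, 1.0, -0.001, -0.001]
contact_force: [-0.8, 0.1, -1.9]
gripper_width: 17.1
grasp_force: 58.6
d [ -66.51 -256.73   -6.71] rot [-0.0013 -0.0023  0.0646] at [479.4 300.9 323.1] F [-0.8  0.1 -1.9] t 5.25
[ 0.00570103 -0.00553572 -0.00915689]
```

View pics/s2.png

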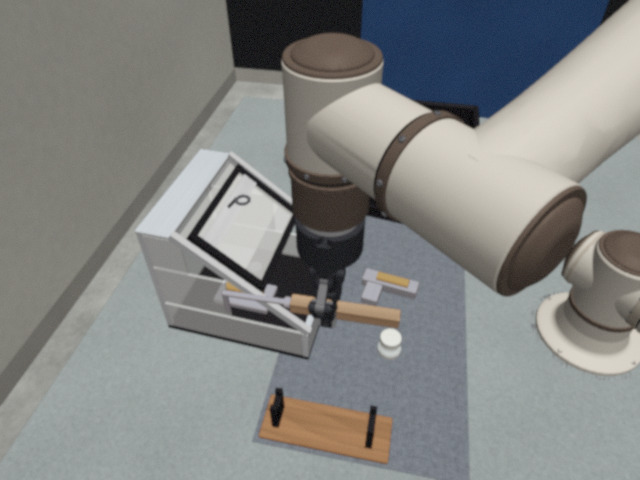

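The pole is held level and clear of the rest, with its tip near (228,297). Next I move to above the ring.

```bash
echo '[-10, -40, -7, 0, 0, 0.01, -22, -85, -7, 0, 0, 0.02, -35, -130, -7, 0, 0, 0.03, -47, -175, -7, 0, 0, 0.04, -56, -215, -7, 0, 0, 0.05, -63, -240, -7, 0, 0, 0.064, -66.5, -252, -7, 0, 0, 0.064, -66.5, -256.7, -7, 0, 0, 0.064, -66.5, -256.7, -7, 0, 0, 0.064]' > m.json && python3 jog.py m.json 
echo '[0, 0, 0, 0, 0, 0, 0, 0, 0, 0, 0, 0, 0, 0, 0, 0, 0, 0]' > m.json && python3 jog.py m.json
python3 - <<'E'
from v import *
goal([547.1,44.5,330],-0.06)
f=lambda im,x,y,w,h,k:cv2.resize(im[y:y+h,x:x+w],None,fx=k,fy=k,interpolation=cv2.INTER_CUBIC)
s=eyes.get_image("side");t=eyes.get_image("top")
cv2.imwrite("pics/c3.png",np.hstack([f(t,280,135,50,50,8),f(s,210,165,50,50,8)]))
p=arm.read_state()["position"];R=Ro.from_quat(arm.read_state()["ee_rot"])
tip=p+R.apply([-140.3,0,35.7]);print("tip",tip)
print("pred top",(proj("top",tip)-[280,135]+.5)*8-.5,"side",(proj("side",tip)-[210,165]+.5)*8-.5+[400,0])
E
```

```text
clock: 6.2
position: [547.6, 45.0, 330.7]
ee_rot: [0.03, 1.0, -0.0, -0.001]
contact_force: [0.2, 0.6, -1.6]
gripper_width: 17.1
grasp_force: 58.8
clock: 6.5
position: [547.7, 45.8, 331.6]
ee_rot: [0.029, 1.0, 0.0, 0.0]
contact_force: [0.1, 0.6, -0.6]
gripper_width: 16.9
grasp_force: 58.8
d [ 0.49 -1.31  1.55] rot [0.0001 0.0001 0.0023] at [547.7  45.8 331.6] F [ 0.1  0.6 -0.6] t 6.5
tip [687.7848717   37.36033953 295.89636859]
pred top [[190.29652312 171.92166677]] side [[641.72498752 172.23823528]]
```

View pics/c3.png

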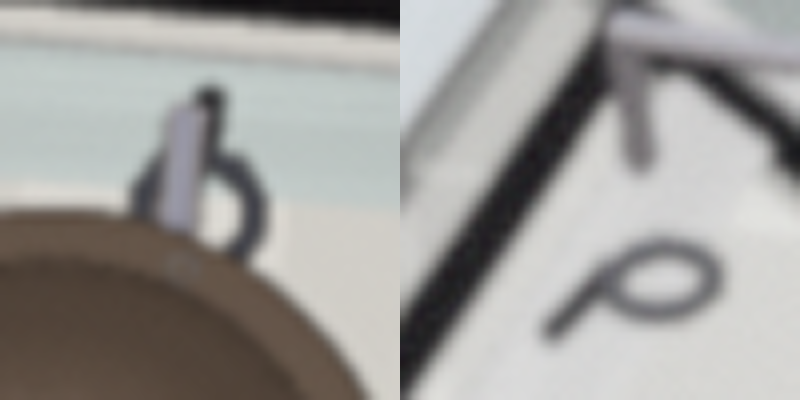

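The side view shows the pin's end at crop position (641,168), 4 px (0.5 image px) above its predicted place. The top view shows the rod's end at (185,105), next to the ring. I'll check the tip against the ring using the same cameras.

Run:
```python
from v import *
s=arm.read_state();p=s["position"];R=Ro.from_quat(s["ee_rot"])
b=p+R.apply([-144.3,0,-2.3-4]) # top of rod end
c=p+R.apply([-140.3,0,-2.3])
for X in(b,c):print(X,(proj("top",X)-[280,135]+.5)*8-.5,(proj("side",X)-[210,165]+.5)*8-.5+[400,0])
goal([547.1,44.5,290],-0.06)
```

```text
[691.77256242  37.12385154 337.89687331] [[188.51924102  95.31549777]] [[602.20694216  12.3481665 ]]
[687.77985377  37.35673716 333.89636809] [[187.25565579 121.52866991]] [[621.80122138  30.42634729]]
d [ 0.56 -1.05 41.58] rot [0.0001 0.0001 0.0018] at [547.7  45.5 331.6] F [-0.1  0.  -1.3] t 6.6
```

```bash
echo '[0.4, -0.8, 10, 0, 0, 0, 0.4, -0.8, 20, 0, 0, 0, 0.4, -0.8, 26, 0, 0, 0, 0.4, -0.8, 30, 0, 0, 0, 0.4, -0.8, 34, 0, 0, 0, 0.4, -0.8, 34, 0, 0, 0]' > m.json && python3 jog.py m.json 
python3 -c "
from v import *
goal([547.2,44.5,282],-0.06)"
```

```text
clock: 7.2
position: [547.2, 44.0, 296.9]
ee_rot: [0.03, 1.0, -0.0, -0.001]
contact_force: [0.0, 0.8, -1.5]
gripper_width: 17.1
grasp_force: 58.8
d [-0.04  0.47 14.85] rot [-0.0004 -0.0011  0.0006] at [547.2  44.  296.9] F [ 0.   0.8 -1.5] t 7.2
```

```bash
echo '[0, 0.4, 4, 0, 0, 0, 0, 0.4, 8, 0, 0, 0, 0, 0.4, 12, 0, 0, 0, 0, 0.4, 14.5, 0, 0, 0, 0, 0.4, 14.5, 0, 0, 0, 0, 0.4, 14.5, 0, 0, 0]' > m.json && python3 jog.py m.json
python3 - <<'E'
from v import *
goal([547.2,44.5,281],-0.06)
f=lambda im,x,y,w,h,k:cv2.resize(im[y:y+h,x:x+w],None,fx=k,fy=k,interpolation=cv2.INTER_CUBIC)
s=eyes.get_image("side")
cv2.imwrite("pics/c4.png",f(s,210,165,50,50,8))
E
```

```text
clock: 7.8
position: [547.5, 44.5, 283.0]
ee_rot: [0.03, 1.0, -0.0, 0.0]
contact_force: [1.0, 0.9, -2.0]
gripper_width: 17.2
grasp_force: 58.8
d [ 0.25 -0.03  2.03] rot [-0.0001  0.0001  0.0009] at [547.5  44.5 283. ] F [ 1.   0.9 -2. ] t 7.8
```

View pics/c4.png

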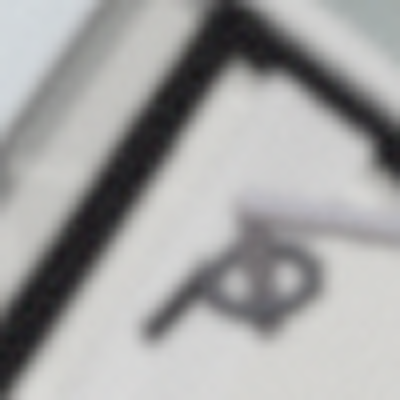

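The pin stands through the ring, with its end showing below at (265,330). I start drawing gently along the slope.

```bash
echo '[2, 0, 0, 0, 0, 0, 4, 0, 0, 0, 0, 0, 5.6, 0, 1.2, 0, 0, 0, 7.2, 0, 2.5, 0, 0, 0, 8.8, 0, 3.7, 0, 0, 0, 10.4, 0, 5, 0, 0, 0, 12, 0, 6.2, 0, 0, 0, 13.6, 0, 7.4, 0, 0, 0, 15.2, 0, 8.7, 0, 0, 0, 16.8, 0, 10, 0, 0, 0]' > m.json && python3 jog.py m.json 
python3 -c "
from v import *
goal([547.2,44.5,281],-0.06);print(arm.read_state()['wrist_torque'])"
```

```text
clock: 8.85
position: [532.5, 45.7, 274.1]
ee_rot: [0.03, 1.0, 0.0, 0.003]
contact_force: [5.5, -1.3, -1.4]
gripper_width: 16.9
grasp_force: 58.8
d [-14.74  -0.32  -6.86] rot [0.001  0.0058 0.0009] at [532.5  45.7 274.1] F [ 5.5 -1.3 -1.4] t 8.85
[-0.29075542 -1.53221347 -0.13497191]
```

```bash
echo '[3.2, 0, 2.5, 0, 0, 0, 6.3, 0, 4.9, 0, 0, 0, 9.5, 0, 7.4, 0, 0, 0, 12.6, 0, 9.9, 0, 0, 0, 15.8, 0, 12.3, 0, 0, 0, 18.9, 0, 14.8, 0, 0, 0, 22.1, 0, 17.2, 0, 0, 0, 25.2, 0, 19.7, 0, 0, 0, 28.4, 0, 22.2, 0, 0, 0, 31.5, 0, 24.6, 0, 0, 0]' > m.json && python3 jog.py m.json 
python3 -c "
from v import *
goal([547.2,44.5,281],-0.06);print(arm.read_state()['wrist_torque'])"
```

```text
clock: 9.85
position: [501.3, 47.7, 249.6]
ee_rot: [0.029, 1.0, 0.001, 0.003]
contact_force: [5.2, -0.8, -1.3]
gripper_width: 17.2
grasp_force: 58.8
d [-46.19  -0.42 -31.09] rot [0.0013 0.0064 0.001 ] at [501.3  47.7 249.6] F [ 5.2 -0.8 -1.3] t 9.85
[-0.27966804 -1.62987857 -0.12794615]
```

```bash
echo '[1.6, 0, 1.2, 0, 0, 0, 3.2, 0, 2.4, 0, 0, 0, 4.7, 0, 3.6, 0, 0, 0, 6.3, 0, 4.8, 0, 0, 0, 7.9, 0, 6, 0, 0, 0, 9.5, 0, 7.2, 0, 0, 0, 11, 0, 8.5, 0, 0, 0, 12.6, 0, 9.7, 0, 0, 0, 14.2, 0, 10.9, 0, 0, 0, 15.8, 0, 12.1, 0, 0, 0]' > m.json && python3 jog.py m.json 
echo '[0.8, 0, 0.6, 0, 0, 0, 1.6, 0, 1.2, 0, 0, 0, 2.4, 0, 1.8, 0, 0, 0, 3.2, 0, 2.4, 0, 0, 0, 4, 0, 3, 0, 0, 0]' > m.json && python3 jog.py m.json
echo '[0.8, 0, 0.6, 0, 0, 0, 1.6, 0, 1.2, 0, 0, 0, 2.4, 0, 1.8, 0, 0, 0, 3.2, 0, 2.4, 0, 0, 0, 4, 0, 3, 0, 0, 0]' > m.json && python3 jog.py m.json
```

```text
clock: 10.85
position: [485.5, 48.7, 237.4]
ee_rot: [0.029, 1.0, 0.001, 0.003]
contact_force: [5.5, -0.8, -1.4]
gripper_width: 16.8
grasp_force: 58.8
clock: 11.35
position: [481.4, 48.9, 234.3]
ee_rot: [0.029, 1.0, 0.001, 0.003]
contact_force: [5.5, -1.5, -1.6]
gripper_width: 17.2
grasp_force: 58.8
clock: 11.85
position: [477.4, 49.2, 231.3]
ee_rot: [0.029, 1.0, 0.001, 0.003]
contact_force: [5.4, -1.6, -1.8]
gripper_width: 17.2
grasp_force: 58.8
```

```bash
echo '[0.8, 0, 0.6, 0, 0, 0, 1.6, 0, 1.2, 0, 0, 0, 2.4, 0, 1.8, 0, 0, 0, 3.2, 0, 2.4, 0, 0, 0]' > m.json && python3 jog.py m.json | sed -n '2p;4p'
echo '[0.8, 0, 0.6, 0, 0, 0, 1.6, 0, 1.2, 0, 0, 0, 2.4, 0, 1.8, 0, 0, 0]' > m.json && python3 jog.py m.json | sed -n '2p;4p'
```

```text
position: [474.2, 49.4, 228.9]
contact_force: [5.8, -1.3, -2.0]
position: [471.8, 49.5, 227.1]
contact_force: [5.9, -0.9, -1.5]
```

```bash
echo '[0.8, 0, 0.6, 0, 0, 0, 1.6, 0, 1.2, 0, 0, 0, 2.4, 0, 1.8, 0, 0, 0]' > m.json && python3 jog.py m.json | sed -n '2p;4p'
```

```text
position: [469.4, 49.7, 225.2]
contact_force: [5.8, -0.5, -1.5]
```

```bash
echo '[0.8, 0, 0.6, 0, 0, 0, 1.6, 0, 1.2, 0, 0, 0, 2.4, 0, 1.8, 0, 0, 0]' > m.json && python3 jog.py m.json | sed -n '2p;4p'
```

```text
position: [468.8, 50.1, 224.2]
contact_force: [9.9, -2.4, -1.9]
```

```bash
echo '[1, 0, 0, 0, 0, 0, 2, 0, 0, 0, 0, 0, 2.6, 0, 0, 0, 0, 0, 2.6, 0, 0, 0, 0, 0]' > m.json && python3 jog.py m.json | sed -n '2p;4p'
```

```text
position: [468.7, 50.5, 224.8]
contact_force: [17.4, -4.1, -6.8]
```

```bash
echo '[0, 0, 0, 0, 0, 0, 0, 0, 0, 0, 0, 0, 0, 0, 0, 0, 0, 0, 0, 0, 0, 0, 0, 0]' > m.json && python3 jog.py m.json | sed -n '2p;4p'
echo '[-0.2, 0, 0, 0, 0, 0, -0.2, 0, 0, 0, 0, 0, -0.2, 0, 0, 0, 0, 0, -0.2, 0, 0, 0, 0, 0]' > m.json && python3 jog.py m.json | sed -n '1,4p'
python3 -c "
from v import *
goal([547.2,44.5,281],-0.06);print(arm.read_state()['wrist_torque'])
cv2.imwrite('pics/c5.png',cv2.resize(eyes.get_image('side')[200:290,220:340],None,fx=5,fy=5,interpolation=cv2.INTER_CUBIC))"
```

```text
position: [468.7, 50.5, 224.7]
contact_force: [16.4, -4.2, -5.8]
clock: 14.35
position: [468.7, 50.5, 224.7]
ee_rot: [0.029, 1.0, 0.001, 0.007]
contact_force: [16.9, -3.6, -5.3]
d [-79.55  -1.18 -55.16] rot [0.0033 0.0147 0.0011] at [468.7  50.5 224.7] F [16.9 -3.6 -5.3] t 14.35
[-1.00586284 -4.3288688  -0.34643508]
```

View pics/c5.png

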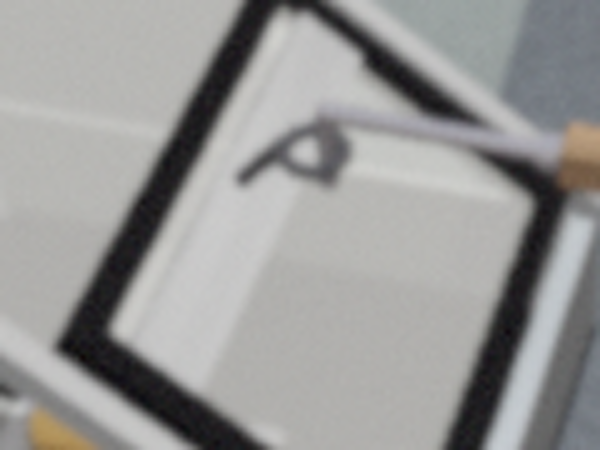

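The pin bears on the ring's front side and the sash is at its stop, so it is held there with about 17 N. Now I release the load and centre the pin.

```bash
echo '[-2, 0, 0, 0, 0, 0, -4, 0, 0, 0, 0, 0, -6, 0, 0, 0, 0, 0, -8, 0, 0, 0, 0, 0, -9, 0, 0, 0, 0, 0, -9, 0, 0, 0, 0, 0, -9, 0, 0, 0, 0, 0]' > m.json && python3 jog.py m.json | sed -n '1,4p'
python3 -c "
from v import *
goal([473,49.9,224],-0.06);print(arm.read_state()['wrist_torque'])"
```

```text
clock: 15.1
position: [471.0, 48.9, 222.2]
ee_rot: [0.03, 1.0, -0.0, -0.001]
contact_force: [-0.2, -0.1, -1.9]
d [-1.91  1.13 -1.83] rot [-0.0005 -0.0013  0.0008] at [471.   48.9 222.2] F [-0.2 -0.1 -1.9] t 15.1
[0.00487749 0.02456529 0.02020343]
```

```bash
echo '[-1, 0, 0, 0, 0, 0, -2, 0, 0, 0, 0, 0, -2, 0, -3, 0, 0, 0, -2, 0, -7, 0, 0, 0, -2, 0, -11, 0, 0, 0, -2, 0, -15, 0, 0, 0]' > m.json && python3 jog.py m.json | sed -n '1,4p'
```

```text
clock: 15.7
position: [473.7, 48.9, 238.1]
ee_rot: [0.03, 1.0, 0.0, 0.0]
contact_force: [-0.6, -0.4, -1.5]
```

```bash
echo '[0, 0, -6, 0, 0, 0, 0, 0, -14, 0, 0, 0, 0, 0, -24, 0, 0, 0, 0, 0, -40, 0, 0, 0, 0, 0, -60, 0, 0, 0, 0, 0, -80, 0, 0, 0, 0, 0, -90, 0, 0, 0, 0, 0, -90, 0, 0, 0]' > m.json && python3 jog.py m.json | sed -n '1,4p'
python3 - <<'E'
from v import *
goal([480.1,301.3,329.7],0.005)
f=lambda im,x,y,w,h,k:cv2.resize(im[y:y+h,x:x+w],None,fx=k,fy=k,interpolation=cv2.INTER_CUBIC)
cv2.imwrite("pics/c6.png",f(eyes.get_image("side"),220,180,130,110,5))
E
```

```text
clock: 16.5
position: [474.2, 49.1, 329.3]
ee_rot: [0.03, 1.0, 0.001, 0.002]
contact_force: [0.5, 0.5, -2.0]
d [ 9.020e+00  2.521e+02 -1.000e-02] rot [ 0.0015  0.0035 -0.0641] at [474.2  49.1 329.3] F [ 0.5  0.5 -2. ] t 16.5
```

View pics/c6.png

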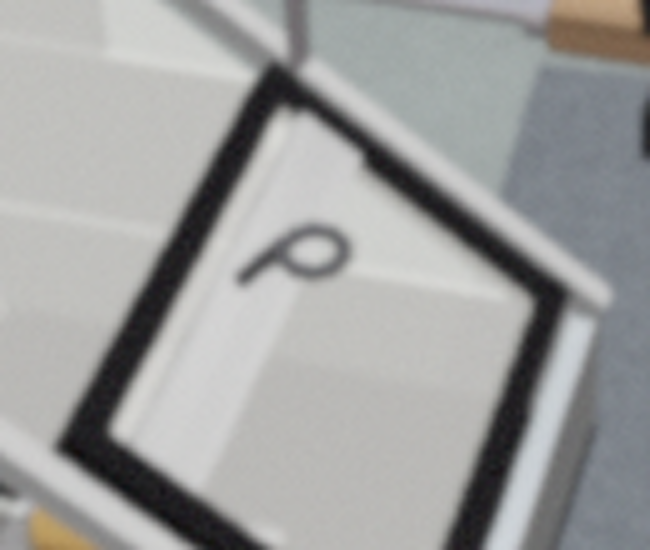

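The pin is out, and the ring is where it was (its stem end is unmoved), so the sash is still on its stop. Now back to above the rest.

```bash
echo '[1, 35, 0, 0, 0, -0.01, 3, 80, 0, 0, 0, -0.02, 4, 125, 0, 0, 0, -0.03, 6, 170, 0, 0, 0, -0.04, 8, 210, 0, 0, 0, -0.05, 9, 235, 0, 0, 0, -0.06, 9, 247, 0, 0, 0, -0.064, 9, 252.1, 0, 0, 0, -0.064, 9, 252.1, 0, 0, 0, -0.064, 9, 252.1, 0, 0, 0, -0.064]' > m.json && python3 jog.py m.json  | sed -n '1,4p'
python3 -c "
from v import *
goal([480.1,301.3,110],0.005)"
```

```text
clock: 17.55
position: [479.5, 300.0, 327.4]
ee_rot: [-0.002, 1.0, -0.0, -0.0]
contact_force: [0.1, -0.3, -1.3]
d [ -0.7    1.39 217.42] rot [-0.0005 -0.0004 -0.0013] at [479.5 300.  327.4] F [ 0.1 -0.3 -1.3] t 17.55
```

```bash
echo '[-0.5, 1, 30, 0, 0, 0, -0.5, 1, 70, 0, 0, 0, -0.5, 1, 110, 0, 0, 0, -0.5, 1, 150, 0, 0, 0, -0.5, 1, 185, 0, 0, 0, -0.5, 1, 207, 0, 0, 0, -0.5, 1, 217, 0, 0, 0, -0.5, 1, 217, 0, 0, 0, -0.5, 1, 217, 0, 0, 0, -0.5, 1, 217, 0, 0, 0]' > m.json && python3 jog.py m.json  | sed -n '1,4p'
python3 - <<'E'
from v import *
goal([480.1,301.3,85],0.005)
f=lambda im,x,y,w,h,k:cv2.resize(im[y:y+h,x:x+w],None,fx=k,fy=k,interpolation=cv2.INTER_CUBIC)
s=arm.read_state();R=Ro.from_quat(s["ee_rot"]);p=s["position"]
side=f(eyes.get_image("side"),225,350,180,110,4.4)
for q in([-140.3,0,35.7],[-140.3,0,-2.3],[90,9,6.7],[90,-9,-11.3]):
    u=(proj("side",p+R.apply(q))[0]-[225,350]+.5)*4.4-.5; cv2.drawMarker(side,tuple(int(v) for v in u),(0,0,255),0,8,1)
cv2.imwrite("pics/c7.png",side)
E
```

```text
clock: 18.55
position: [480.9, 302.7, 112.4]
ee_rot: [-0.002, 1.0, 0.001, 0.001]
contact_force: [-0.1, 0.1, -1.4]
d [ 0.92 -1.49 27.35] rot [ 0.0025  0.0027 -0.0002] at [480.9 302.7 112.4] F [-0.1  0.1 -1.4] t 18.55
```

View pics/c7.png

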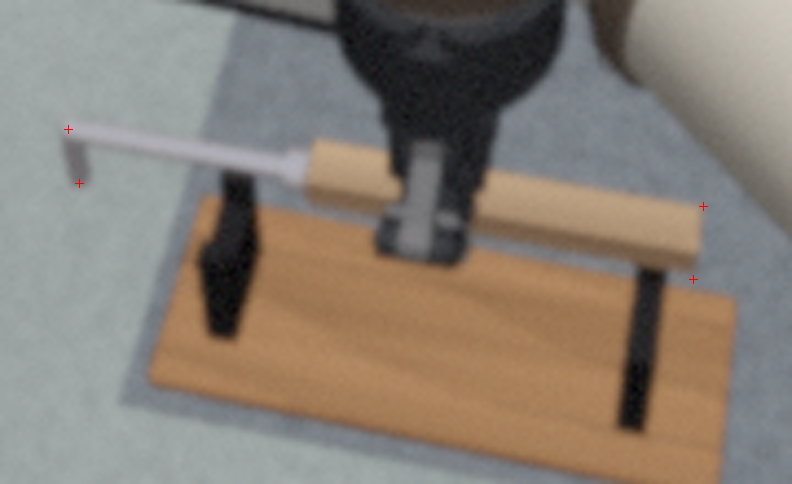

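The pole hangs level above its notches. Its tip at (79,183) and rear end at (700,205) match the predicted marks to about a millimetre. I'm lowering it.

```bash
echo '[0, 0, 0, 0, 0, 0, 0, 0, 0, 0, 0, 0]' > m.json && python3 jog.py m.json>/dev/null;python3 -c "
from v import *
goal([480.1,301.3,76],0.005)"
```

```text
d [ 0.16 -1.06 35.24] rot [ 0.001   0.001  -0.0001] at [480.2 302.3 111.2] F [-0.7  0.7 -1.3] t 18.8
```

```bash
echo '[0, -1, 10, 0, 0, 0, 0, -1, 20, 0, 0, 0, 0, -1, 30, 0, 0, 0, 0, -1, 35, 0, 0, 0, 0, -1, 35, 0, 0, 0, 0, -1, 35, 0, 0, 0]' > m.json && python3 jog.py m.json>/dev/null;python3 -c "
from v import *
goal([480.1,301.3,60.2],0.005)"
```

```text
d [ 0.06  0.16 15.1 ] rot [-0.0004 -0.0001  0.    ] at [480.2 301.1  75.3] F [-0.2  0.1 -0.5] t 19.4
```

```bash
echo '[0, 0, 4, 0, 0, 0, 0, 0.2, 8, 0, 0, 0, 0, 0.2, 11, 0, 0, 0, 0, 0.2, 13, 0, 0, 0, 0, 0.2, 14.5, 0, 0, 0, 0, 0.2, 14.5, 0, 0, 0, 0, 0.2, 14.5, 0, 0, 0]' > m.json && python3 jog.py m.json>/dev/null;python3 -c "
from v import *
goal([480.1,301.3,59.7],0.005)
print(arm.read_state()['wrist_torque'])"
```

```text
d [-0.   -0.04  1.37] rot [ 0.0001  0.0001 -0.0002] at [480.1 301.3  61.1] F [ 0.1  0.4 -1.1] t 20.1
[ 0.01746965  0.02435668 -0.02973744]
```

```bash
echo '[0, 0, 0.6, 0, 0, 0, 0, 0, 1.2, 0, 0, 0, 0, 0, 1.5, 0, 0, 0, 0, 0, 1.5, 0, 0, 0, 0, 0, 1.5, 0, 0, 0]' > m.json && python3 jog.py m.json>/dev/null;python3 -c "
from v import *
goal([480.1,301.3,59.7],0.005)
print(arm.read_state()['wrist_torque'])"
```

```text
d [-0.04 -0.04 -0.02] rot [ 0.0001  0.0001 -0.0001] at [480.1 301.3  59.7] F [-0.9 -1.   0.9] t 20.6
[-0.05181259  0.13408673 -0.0577884 ]
```

Seated: the vertical force has changed sign at the home height. Now I open and withdraw.

```bash
echo '[0, 0, 0, 0, 0, 0, 0, 0, 0, 0, 0, 0, 0, 0, 0, 0, 0, 0, 0, 0, 0, 0, 0, 0, 0, 0, 0, 0, 0, 0]' > m.json && python3 jog.py m.json 60 | sed -n '2,5p'
echo '[0, 0, -10, 0, 0, 0, 0, 0, -25, 0, 0, 0, 0, 0, -45, 0, 0, 0, 0, 0, -75, 0, 0, 0, 0, 0, -115, 0, 0, 0, 0, 0, -155, 0, 0, 0, 20, 0, -200, 0, 0, 0, 40, 0, -240, 0, 0, 0, 90, 0, -260, 0, 0, 0, 140, 0, -260, 0, 0, 0]' > m.json && python3 jog.py m.json | sed -n '1,4p'
echo '[0, -40, 0, 0, 0, 0, 0, -85, 0, 0, 0, 0, 0, -130, 0, 0, 0, 0, 0, -175, 0, 0, 0, 0, 0, -220, 0, 0, 0, 0, 0, -260, 0, 0, 0, 0, 0, -300, 0, 0, 0, 0, 0, -330, 0, 0, 0, 0, 0, -350, 0, 0, 0, 0, 0, -350, 0, 0, 0, 0]' > m.json && python3 jog.py m.json | sed -n '1,4p'
python3 - <<'E'
from v import *
t=eyes.get_image("top");s=eyes.get_image("side")
f=lambda im,x,y,w,h,k:cv2.resize(im[y:y+h,x:x+w],None,fx=k,fy=k,interpolation=cv2.INTER_CUBIC)
out=np.zeros((600,800,3),np.uint8)
out[:600,:240]=f(t,145,205,60,150,4);out[:315,240:]=f(s,235,375,160,90,3.5)
out[315:600,240:620]=cv2.resize(t,(380,285))
cv2.imwrite("pics/end.png",out)
E
```

```text
position: [480.1, 301.3, 59.5]
ee_rot: [-0.002, 1.0, 0.0, 0.0]
contact_force: [-0.6, 0.1, 0.1]
gripper_width: 59.6
clock: 22.1
position: [343.6, 301.4, 323.3]
ee_rot: [-0.001, 1.0, 0.003, 0.002]
contact_force: [-0.4, 2.3, 0.5]
clock: 23.1
position: [344.7, -51.1, 320.1]
ee_rot: [-0.0, 1.0, 0.0, 0.001]
contact_force: [0.7, 0.4, -0.1]
```

View pics/end.png

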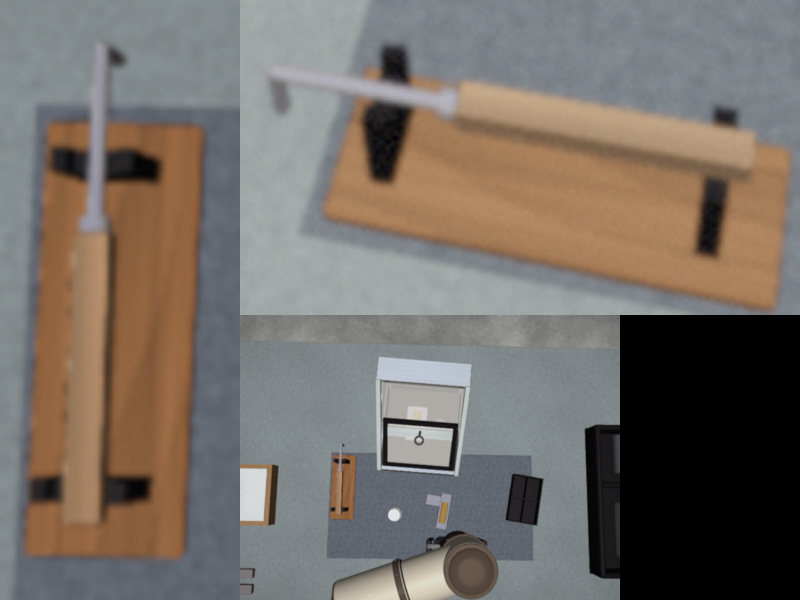

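The pole lies in its rest exactly as at the start: tip at (281,110), rear end at (752,155). The sash is down, and the jar, shell and tray haven't moved.

```bash
echo '[0, 0, 0, 0, 0, 0, 0, 0, 0, 0, 0, 0]' > m.json && python3 jog.py m.json | sed -n '1,4p'; python3 -c "
from bench import arm, eyes
print(arm.job_done())"
```

```text
clock: 23.4
position: [345.4, -48.7, 319.6]
ee_rot: [-0.003, 1.0, 0.0, 0.0]
contact_force: [-0.4, -0.0, -0.4]
the job is handed in; nothing more can be done
None
```

The job is handed in at 23.4 s: the sash was drawn to its stop and held there with a measured pull of about 17 N (about 19 N at most in the readings), the hook came out without moving it, and the pole is back in its rest with the bystanders unmoved.

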